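# Purge the canister and take it out of its station

## Task

With the white canister still clamped in its station, give the red sprung knob on its lid two full strokes: press it down until you feel its rod come up firm against the hidden valve below, hold it there for a moment, let it spring right back up, and do it again; the ceramic is brittle, so feel for the stop, which is at another depth each time, and do not ram it. Then slide the blue jaw all the way back, lift the canister out upright and set it down gently, standing in the middle of the round cork mat. Leave the tableware around it where it is.

Things in the scene. Friction and masses are not known exactly. Their poses are not given: they have to be found in the camera images.
- station: Aluminium purge station, fixed: base 150 (x) x 250 (y) x 36 mm high, from y = -182 to +68 mm. Origin: on the table, below the axis of the clamped canister; z up. On the +y side a grey fixed jaw (top 62 mm above the table) and two low grey cheeks at x = +-48 mm (top 48 mm) locate the canister's foot; on the -y side is the blue sliding jaw (top 57 mm). The valve sits hidden under the canister.
- jaw (a joint): Travel of the blue sliding jaw in m: about 0 (to 0.003) when closed on the canister, grows as it slides towards the station's -y, to a stop at about 0.05 (fully open). It moves stiffly (about 5 N of friction) and stays where it is left. Closed, its lip hooks 8 mm over the canister's foot, so that the canister cannot be lifted.
- jaw_handle (a point): Centre of the top end of the jaw's black handle, an upright round post, 18 mm in diameter, standing 57 mm out of the jaw. This point is 114 mm above the table and, closed, 105 mm from the canister's axis in the station's -y direction. It moves with the jaw. Pinch or push it.
- canister: White ceramic canister, green stripe, black lid, about 0.4 kg, loose, standing on the station's base (36 mm up) at the start. Origin: centre of its underside, z up its axis; its yaw does not matter. Foot 84 mm in diameter, 10 mm thick; above it a smooth round body and lid, 66 mm in diameter, up to 92 mm. Grip it 70 to 85 mm above the underside; the knob rises to 128 mm.
- pump: The red knob with its steel rod, which slides along the canister's axis, through the lid and foot, down onto the valve in the station; sprung upwards, a part of the canister. Its origin, when up, is the canister's origin, and it goes down with the knob.
- pump_top (a point): Centre of the rubber top of the red knob (36 mm wide, 10 mm thick). Up, it is 128 mm above the canister's underside (164 mm above the table in the station). The spring resists with 4 N, rising to 10 N. Its stroke ends firmly on the hidden valve, set to a different height each time: after 6 to 25 mm, before the knob meets the lid. It must be felt. More than 40 N cracks the ceramic.
- mat: Round cork mat, 130 mm in diameter, 6 mm thick, fixed to the table. Origin: centre of its underside.
- plate: White dinner plate, 160 mm across, 18 mm high, loose. Bystander: leave it alone. Origin: centre of its underside.
- glass: Wine glass, 80 mm across, 168 mm tall. Bystander: leave it alone. Origin: centre of its underside.
- shaker: Amber glass cheese shaker with a steel cap, 72 mm across, 107 mm tall. Bystander: leave it alone. Origin: centre of its underside.
- mill: Turned wooden pepper mill, 56 mm across, 155 mm tall. Bystander: leave it alone. Origin: centre of its underside.
Not all that is in view belongs to the job. Of the things like the mat, leave any that is green; of the rest the larger one is meant.

How it is judged:
By the outcome, as a careful person would: the job done as asked, in the order asked, and still so for the second after the job is handed in, with the robot touching nothing.
It also fails if it takes over 72 s, if anything falls off the work surface, if the arm or the gripper's body presses on something with over 40 N, if the wrist force passes 120 N, or if a joint passes its speed limit or range.

## Robot

A 6-joint arm with a two-finger parallel gripper is mounted at the origin on the work surface. World frame = base frame: x ahead of the robot, y to its left, z up, the work surface at z = 0. Lengths are in m, angles in degrees, forces in N, time in s.
With the tool pointing down it reaches from about 0.4 to 0.825 m from the base axis. Payload 7 kg.
Tool frame: the origin (TCP) lies midway between the tips of the shut fingers; the grasp point (between the pads) lies 19 mm behind it; z points along the fingers, y is the line along which they close (so a half turn about z gives the same grasp; the last joint's range is limited). The gripper opens to 88 mm and grips with 3 to 60 N. Pads are 19 mm wide; open, the fingers measure 130 mm over their backs; the gripper's body (78 mm by 193 mm) begins 47 mm behind the grasp point.
Start: joints at [85.09, 20.546, 0.682, 0, -70.136, -16.507], TCP at [0.246, 0.628, 0.227] pointing down, gripper open.
Joint ranges: [-176.03, 176.03], [-82.01, 121.73], [-58.28, 71.71], [-173.87, 95.51], [-174.79, -0.11], [-173.66, 173.66]. Speed limits (degrees/s): [136.94, 136.94, 172.46, 180, 180, 180].

## Interface

Orientations are given as [roll, pitch, yaw] about the fixed x, y, z axes, in that order (R = Rz(yaw) Ry(pitch) Rx(roll)).
In Python, from plant import telemetry, viewer, workorder gives the robot as it stands. The module is installed in compiled form; this text tells all that it offers.
- The arm moves only by the tool carry_out, never from a script. Its argument "rows" is a list of rows, each a list of 6 numbers: the shift along the tool's x, y, z in m, then the turn, a rotation vector about the tool's x, y, z in rad. In form: [[tx, ty, tz, ax, ay, az], ...]. A call has 1 to 8 rows; each row is the pose to reach, as a shift and turn from the pose commanded when the call began, along the tool's axes at that moment; what a row does not reach only later rows make up. A row lasts 1/8 s, in which the tool goes at most 62.5 mm and 10.7 degrees, less where a joint would pass 70% of its speed; a pose out of reach is approached as far as the arm can. A call with a gripper value outside its range is refused whole. "grip" is the gripper's target within -1 to 1 (fully open at 1, half-way at 0, shut at -1), set as the call begins (left out, the last holds). The fingers move at their own pace and stop on an object; the grip force is fixed at half the most. Time passes only in rows, so rows that repeat a pose let the fingers close. It gives the time, the measured TCP pose, the force, the opening and the grip force at its end, in the units of the state.
- telemetry.get_obs(): the state, without advancing time (a new reading comes with each control period).
- viewer.snapshot(name): name is "scene" or "side" or "wrist"; returns the picture (384x512x3 uint8, red, green, blue); there is no depth.
- viewer.camera_info(name): a dict with "intrinsics" (3x3 intrinsics, pixels), "extrinsics" (4x4, takes a point from camera to world coordinates); the wrist camera has in their place "tool_from_camera" (4x4, takes a point from camera to tool coordinates, whose origin is the TCP and whose axes are the flange's). Camera axes: x right, y down, z forward; pixel columns grow to the right and rows downward; lengths in m; the calibration is good to about 2 mm. A picture is of the moment at which its call begins: read the wrist's pose just before it. camera_info takes no time and is no camera call.
- workorder.close_job(): hands the job in; it is judged then, once.
The state is a dict: "clock": time; "joint_pos": joint angles; "qvel": joint speeds; "tau": joint torques, N m; "tool_pos": TCP position; "orientation": TCP orientation; "force": force on the tool from outside, world axes, zero at the start; "moment": the same for the moment, N m; "opening": finger opening in m; "gripper_force": force on a finger pad.
Only numpy, scipy, OpenCV 4.12 (cv2) and the standard library are available. Lean on these libraries where they do the work, as an engineer would, in place of code of your own. Each camera call takes 0.05 s, during which the arm holds its last target. There are 200 camera calls.

## Working session

There is one attempt and no reset: what is moved stays moved. The work goes in short steps, Python scripts to look and compute and a tool call to move; the robot and the scene stay as the last step left them, time stands still between calls to the robot, and variables do not carry over. Pictures are saved under pics/ and viewed, at most 11 in all, crops included, and the job is handed in when it is done.

Besides the shell and the picture viewer there is one more tool, called after "Request:" by a JSON object that holds its "fn" and its "kwargs", one argument or row to a line. carry_out: Moves the arm, as the interface text tells. Its arguments: {"type":"object","properties":{"rows":{"type":"array"},"grip":{"type":"number"}},"required":["rows"]}

```bash
mkdir -p pics
python3 - <<'E'
from plant import telemetry, viewer
import cv2,numpy as np
print(telemetry.get_obs())
a=viewer.snapshot("scene");b=viewer.snapshot("side")
for n,i in(("scene",a),("side",b)):
    cv2.imwrite(f"pics/{n}0.png",i[...,::-1])
    c=viewer.camera_info(n);print(n,np.round(c["intrinsics"],2).tolist(),np.round(c["extrinsics"],4).tolist())
print(viewer.camera_info("wrist"))
E
```

```text
{'clock': 0.0, 'joint_pos': array([ 8.50892128e+01,  2.05917983e+01,  6.33322659e-01, -2.07763365e-02,
       -7.01371503e+01, -1.65045399e+01]), 'qvel': array([-0.05043545,  0.04272815, -0.09510737, -0.02488094,  0.09654157,
        0.04941767]), 'tau': array([-2.74924656e-03, -5.82707191e+01,  2.93053919e+01,  6.99676126e+00,
        7.12816996e-03, -1.78567143e-04]), 'tool_pos': array([0.24632696, 0.62790717, 0.22561312]), 'orientation': array([ 1.79902765e+02, -8.44293665e-03, -2.14223954e+01]), 'force': array([-0.59748562,  0.28958971,  0.74239833]), 'moment': array([0.01386902, 0.01804962, 0.02804085]), 'gripper_force': 0.0, 'opening': 0.08758424881939561}
scene [[480.3, 0.0, 254.23], [0.0, 480.3, 191.51], [0.0, 0.0, 1.0]] [[-0.5651, 0.5373, -0.626, 1.3263], [0.825, 0.3761, -0.4219, 0.546], [0.0088, -0.7549, -0.6558, 0.9232], [0.0, 0.0, 0.0, 1.0]]
side [[489.5, 0.0, 258.91], [0.0, 489.5, 194.04], [0.0, 0.0, 1.0]] [[-0.9846, -0.1079, 0.1373, 0.4343], [-0.1738, 0.5291, -0.8306, 0.9195], [0.017, -0.8417, -0.5397, 0.691], [0.0, 0.0, 0.0, 1.0]]
{'intrinsics': array([[325.19142009,   0.        , 256.58476822],
       [  0.        , 325.19142009, 190.79255503],
       [  0.        ,   0.        ,   1.        ]]), 'tool_from_camera': array([[-1.72434194e-04, -9.54658919e-01, -2.97701729e-01,
         8.11243147e-02],
       [ 9.99999976e-01, -1.24461021e-04, -1.80100957e-04,
         1.31575658e-03],
       [ 1.34882724e-04, -2.97701753e-01,  9.54658917e-01,
        -1.57058980e-01],
       [ 0.00000000e+00,  0.00000000e+00,  0.00000000e+00,
         1.00000000e+00]])}
```

View pics/scene0.png

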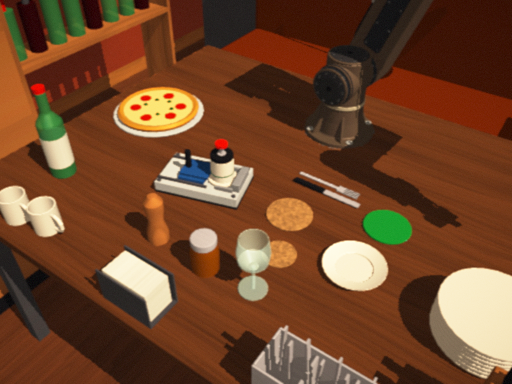

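View pics/side0.png

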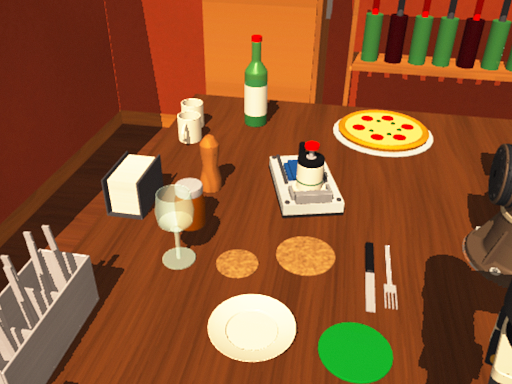

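Candidates in the scene view:
- **Mat:** large cork (290,214), small cork (279,253), green disc (387,226). I choose the large cork.
- **Knob:** red disc on the canister (221,145), as against the bottle cap (40,89).
- **Handle:** black post at (187,155).

Next I check these in one close crop.

Run:
```python
import cv2,numpy as np
a=cv2.imread("pics/scene0.png")[130:250,150:320];b=cv2.imread("pics/side0.png")[130:280,230:350]
A=cv2.resize(a,None,fx=4,fy=4,interpolation=2)[:480];B=cv2.resize(b,None,fx=4,fy=4,interpolation=2)
cv2.imwrite("pics/cA.png",A);cv2.imwrite("pics/cB.png",B)
```

```text
(no output)
```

View pics/cA.png

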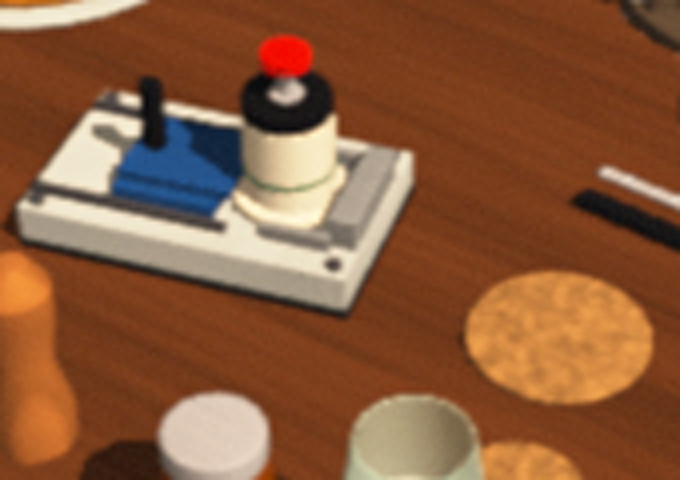

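View pics/cB.png

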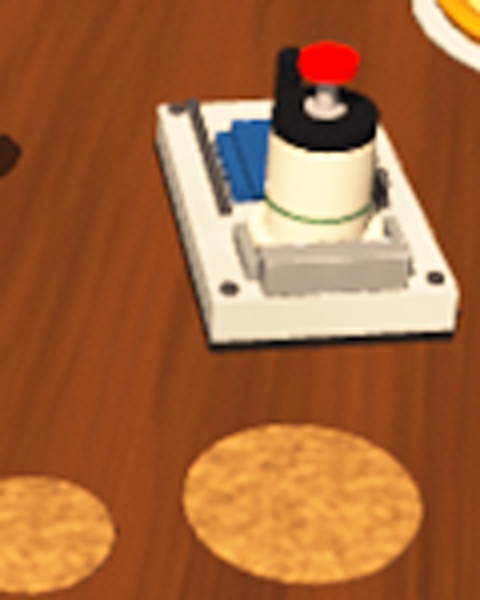

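The crops confirm the choice. In scene pixels the knob top is about (221.4,143), the handle top (187.7,150.5) and the mat (289.7,214). In side pixels they are (312.2,144.5), (302.2,143) and (305.5,255.7).

```bash
cat > h.py <<'E'
import numpy as np
from plant import viewer,telemetry
from scipy.spatial.transform import Rotation as R
def ray(n,px,z):
    c=viewer.camera_info(n);K=c["intrinsics"]
    if n=="wrist":
        o=telemetry.get_obs();T=np.eye(4);T[:3,:3]=R.from_euler("xyz",o["orientation"],degrees=True).as_matrix();T[:3,3]=o["tool_pos"];E=T@c["tool_from_camera"]
    else:E=c["extrinsics"]
    d=E[:3,:3]@np.linalg.solve(K,[*px,1]);p=E[:3,3]
    return p+d*(z-p[2])/d[2]
def totool(p): # world target TCP -> tool shift from measured
    o=telemetry.get_obs();return R.from_euler("xyz",o["orientation"],degrees=True).as_matrix().T@(np.array(p)-o["tool_pos"])
E
python3 - <<'E'
from h import *
s=lambda x,y:(150+x/4,130+y/4)
t=lambda x,y:(230+x/4,130+y/4)
for nm,a,b,z in(("knob",s(286,52),t(329,58),.164),("handle",s(151,82),t(289,52),.114),("mat",s(559,336),t(302,503),.006)):
    print(nm,ray("scene",a,z).round(4),ray("side",b,z).round(4))
for c in((413,153),(347,282),(18,208),(107,93)):print("sc",ray("scene",s(*c),.036).round(4))
for c in((157,105),(210,318),(457,292)):print("si",ray("side",t(*c),.036).round(4))
for nm,p in(("glass",(178,258)),("shaker",(190,222)),("mill",(210,185))):print(nm,ray("side",p,0).round(3))
E
```

```text
knob [ 0.4865 -0.1293  0.164 ] [ 0.482  -0.1317  0.164 ]
handle [ 0.5156 -0.2298  0.114 ] [ 0.5129 -0.2347  0.114 ]
mat [0.4726 0.0901 0.006 ] [0.4662 0.0897 0.006 ]
sc [ 0.3938 -0.0869  0.036 ]
sc [ 0.5382 -0.0428  0.036 ]
sc [ 0.6094 -0.2831  0.036 ]
sc [ 0.468 -0.323  0.036]
si [ 0.6067 -0.2887  0.036 ]
si [ 0.5344 -0.0328  0.036 ]
si [ 0.3912 -0.0902  0.036 ]
glass [0.737 0.144 0.   ]
shaker [0.75  0.011 0.   ]
mill [ 0.747 -0.162  0.   ]
```

Request:
{"fn": "carry_out", "kwargs": {
  "rows": [
    [0.02,0.025,0,0,0,0.035],
    [0.055,0.068,-0.003,0,0,0.1],
    [0.095,0.118,-0.005,0,0,0.17],
    [0.135,0.168,-0.008,0,0,0.24],
    [0.175,0.217,-0.01,0,0,0.31],
    [0.21,0.262,-0.011,0,0,0.38],
    [0.235,0.295,-0.011,0,0,0.43],
    [0.249,0.31,-0.011,0,0,0.454]
  ],
  "grip": -1
}}

```text
clock: 1.1
tool_pos: [0.3651, 0.2466, 0.2377]
orientation: [-180.0, 0.0, -47.6]
force: [0.6, 0.4, 0.2]
opening: 0.0134
gripper_force: 0.0
```

Run:
```python
from h import *
print(telemetry.get_obs()["tool_pos"],telemetry.get_obs()["orientation"],telemetry.get_obs()["clock"],totool([.484,-.1305,.25]))
```

```text
[0.36511658 0.24660546 0.23766913] [-1.79988329e+02  1.53620537e-02 -4.75784753e+01] 1.1 [ 0.35857303  0.1666252  -0.01246095]
```

Request:
{"fn": "carry_out", "kwargs": {
  "rows": [
    [0.03,0.014,-0.001,0,0,0.035],
    [0.08,0.037,-0.003,0,0,0.1],
    [0.135,0.063,-0.005,0,0,0.17],
    [0.19,0.088,-0.007,0,0,0.24],
    [0.245,0.114,-0.009,0,0,0.31],
    [0.3,0.139,-0.011,0,0,0.38],
    [0.34,0.158,-0.012,0,0,0.43],
    [0.3585,0.1666,-0.0125,0,0,0.451]
  ]
}}

```text
clock: 2.1
tool_pos: [0.4849, -0.1301, 0.2495]
orientation: [179.9, 0.0, -73.5]
force: [0.2, -0.4, 0.0]
opening: 0.0003
gripper_force: 0.0
```

Run:
```python
from h import *
import cv2
o=telemetry.get_obs();i=viewer.snapshot("wrist")[...,::-1]
cv2.imwrite("pics/w1.png",cv2.resize(i,(768,576),interpolation=2))
print(o)
```

```text
{'clock': 2.1, 'joint_pos': array([ 7.43754155e+00,  3.22363137e+00, -1.85348619e+01, -2.58936558e-03,
       -6.83040136e+01,  9.08463324e+00]), 'qvel': array([-18.39680595,   7.9697856 ,   8.90833922,  -0.3228279 ,
        -1.09866737,   9.83934895]), 'tau': array([  0.97197443, -34.17183638,  28.68407786,   7.06422552,
         0.07388013,  -0.12426786]), 'tool_pos': array([ 0.48490681, -0.13010987,  0.24954498]), 'orientation': array([ 1.79938657e+02,  1.22441362e-02, -7.34787903e+01]), 'force': array([ 0.16227864, -0.41631742,  0.03998029]), 'moment': array([0.13105222, 0.01270117, 0.0138858 ]), 'gripper_force': 0.0, 'opening': 0.0003159899733355203}
```

View pics/w1.png

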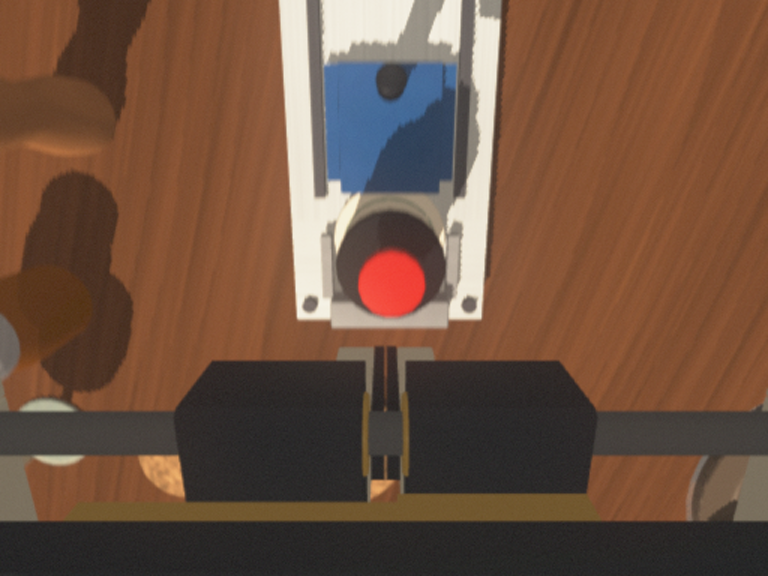

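Run:
```python
from h import *
import cv2
c=viewer.camera_info("wrist")
T=np.eye(4);T[:3,:3]=R.from_euler("xyz",[179.938657,.0122,-73.4788],degrees=True).as_matrix();T[:3,3]=[0.48490681,-0.13010987,0.24954498]
E=T@c["tool_from_camera"]
def ry(p,z):
    d=E[:3,:3]@np.linalg.solve(c["intrinsics"],[p[0]/1.5,p[1]/1.5,1]);q=E[:3,3];return q+d*(z-q[2])/d[2]
k=ry((391.5,283),.164);h=ry((390.5,79),.114);print(k,h,h-k,np.linalg.norm((h-k)[:2]),np.degrees(np.arctan2(*(h-k)[:2])))
for p in((297,320),(482,320),(281,30),(505,30)):print(ry(p,.036))
o=telemetry.get_obs();print(o["tool_pos"],o["orientation"],totool([k[0],k[1],.168]))
```

```text
[ 0.48325292 -0.13905522  0.164     ] [ 0.51282899 -0.23779082  0.114     ] [ 0.02957607 -0.0987356  -0.05      ] 0.10307018035327599 163.32450586468738
[ 0.53497726 -0.05016148  0.036     ]
[ 0.39066331 -0.09290498  0.036     ]
[ 0.59487043 -0.25385374  0.036     ]
[ 0.44802734 -0.29739912  0.036     ]
[ 0.48538436 -0.13087863  0.24944752] [ 1.79914205e+02 -1.49251092e-02 -7.34989777e+01] [0.00721322 0.00424411 0.08145585]
```

Run:
```python
from h import *
import cv2
o=telemetry.get_obs();print(np.abs(o["qvel"]).max())
i=viewer.snapshot("wrist").astype(int)
m=((i[...,0]>150)&(i[...,1]<70)).astype(np.uint8)
n,l,s,c=cv2.connectedComponentsWithStats(m);j=1+s[1:,4].argmax();print(s[j],c[j]);k=ray("wrist",c[j],.162);print(k)
for nm in("scene","side"):
    i=viewer.snapshot(nm).astype(int);m=((i[...,0]>150)&(i[...,1]<60)).astype(np.uint8)
    n,l,s,c=cv2.connectedComponentsWithStats(m)
    for j in range(1,n):
        if abs(c[j][1]-145)<9 and s[j][4]>20:print(nm,s[j],c[j],ray(nm,c[j],.160))
# project TCP to wrist & world tcp into scene
ci=viewer.camera_info("wrist");p=np.linalg.inv(ci["tool_from_camera"])@[0,0,0,1];q=ci["intrinsics"]@p[:3];print("tcp px",q[:2]/q[2]*1.5)
for nm in("scene","side"):
    ci=viewer.camera_info(nm);p=np.linalg.inv(ci["extrinsics"])@[*o["tool_pos"],1];q=ci["intrinsics"]@p[:3];print(nm,q[:2]/q[2])
    x,y=(q[:2]/q[2]).astype(int);im=viewer.snapshot(nm)[y-50:y+50,x-50:x+50,::-1].copy()
    im=cv2.resize(im,(400,400),interpolation=2);cv2.circle(im,(200,200),4,(0,255,0),1)
    cv2.imwrite("pics/t_%s.png"%nm,im)
cv2.imwrite("pics/t.png",np.hstack([cv2.imread("pics/t_scene.png"),cv2.imread("pics/t_side.png")]))
```

```text
2.9991773394076477
[239 171  45  42 965] [265.99792746 188.23523316]
[ 0.47936312 -0.13953938  0.162     ]
scene [214 138  15  11 124] [220.87096774 143.28225806] [ 0.48408788 -0.1334459   0.16      ]
side [304 140  16  11 141] [311.65957447 145.22695035] [ 0.48339741 -0.13559164  0.16      ]
tcp px [383.08924115 374.54020121]
scene [220.09241199 115.72566241]
side [313.56060637 110.98678554]
```

View pics/t.png

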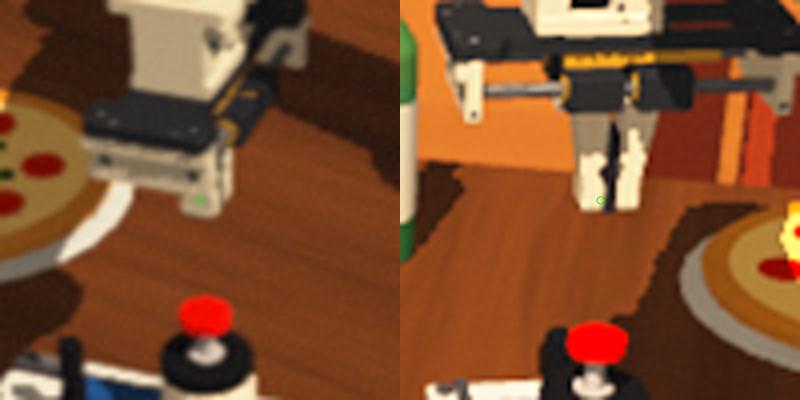

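The view shows the shut fingertips a few pixels right of and below the projected TCP in both cameras. I correct for that offset.

Run:
```python
from h import *
print(ray("scene",(219.8,141.3),.160),ray("side",(309.2,143.7),.160))
print(ray("wrist",(261.3,189.5),.164))
o=telemetry.get_obs();print(o["tool_pos"],o["clock"],totool([.485,-.1375,.170]))
```

```text
[ 0.47830829 -0.14157009  0.16      ] [ 0.48988901 -0.14244257  0.16      ]
[ 0.48262086 -0.13547424  0.164     ]
[ 0.4846324  -0.12725394  0.24996056] 2.4 [0.00993894 0.00259511 0.07995806]
```

Request:
{"fn": "carry_out", "kwargs": {
  "rows": [
    [0.003,0.001,0.015,0,0,0],
    [0.006,0.001,0.035,0,0,0],
    [0.007,0.001,0.052,0,0,0],
    [0.007,0.001,0.065,0,0,0],
    [0.007,0.001,0.072,0,0,0],
    [0.007,0.001,0.074,0,0,0],
    [0.007,0.001,0.075,0,0,0],
    [0.007,0.001,0.075,0,0,0]
  ]
}}

```text
clock: 3.4
tool_pos: [0.4862, -0.1349, 0.1754]
orientation: [-180.0, -0.0, -73.3]
force: [-0.2, 0.2, -0.1]
opening: 0.0004
gripper_force: 0.0
```

Run:
```python
from h import *
import cv2
def g():
    o=telemetry.get_obs();print(o["tool_pos"],o["force"],o["orientation"],o["clock"])
g();L=[]
for nm in("scene","side"):
    im=viewer.snapshot(nm)[...,::-1];x,y=(221,135) if nm=="scene" else(312,135)
    L.append(cv2.resize(im[y-37:y+37,x-37:x+37],(400,400),interpolation=2));g()
cv2.imwrite("pics/k1.png",np.hstack(L))
```

```text
[ 0.48622883 -0.13485673  0.17544361] [-0.2307052   0.19717642 -0.07005603] [-1.79960119e+02 -1.16790180e-02 -7.32659213e+01] 3.4
[ 0.48622469 -0.13484722  0.17544687] [ 0.34943321  0.06245844 -0.04063184] [-1.79959046e+02 -1.05585774e-02 -7.32663105e+01] 3.45
[ 0.4862024  -0.13487675  0.1754452 ] [ 0.24934105 -0.49603052 -0.48214673] [-1.79959066e+02 -1.02930477e-02 -7.32699006e+01] 3.5
```

View pics/k1.png

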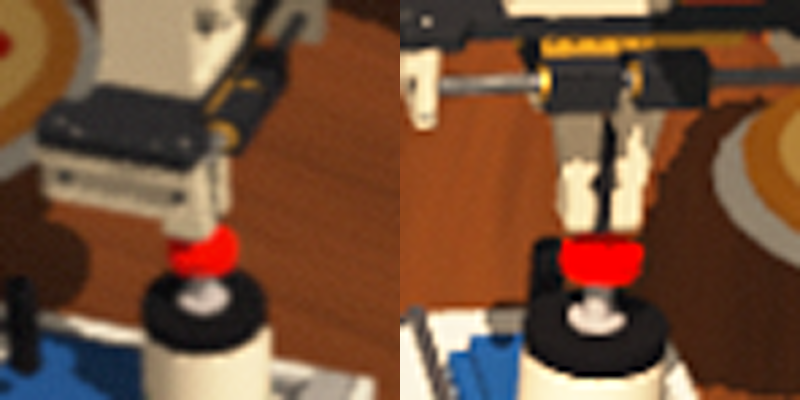

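The scene crop puts the tips about 6 mm left of the knob centre, which means they are too far towards -y. The tips are about 11 mm above the knob. I shift back 5 mm in tool x and press the first 5 mm, where the stop cannot be.

Request:
{"fn": "carry_out", "kwargs": {
  "rows": [
    [-0.003,0,0.0,0,0,0],
    [-0.005,0,0.003,0,0,0],
    [-0.005,0,0.007,0,0,0],
    [-0.005,0,0.01,0,0,0],
    [-0.005,0,0.013,0,0,0],
    [-0.005,0,0.015,0,0,0],
    [-0.005,0,0.016,0,0,0],
    [-0.005,0,0.016,0,0,0]
  ]
}}

```text
clock: 4.5
tool_pos: [0.4846, -0.1301, 0.1592]
orientation: [-180.0, -0.0, -73.3]
force: [-1.8, 0.7, 5.0]
opening: 0.0002
gripper_force: 2.2
```

```bash
cat > g.py <<'E'
from plant import telemetry
o=telemetry.get_obs();print(o["tool_pos"],o["force"],o["moment"],o["clock"])
E
python3 g.py
```

```text
[ 0.4846342  -0.13009739  0.15922029] [-1.80663397  0.67878674  5.04430535] [0.33073436 0.50483871 0.00196597] 4.5
```

Request:
{"fn": "carry_out", "kwargs": {
  "rows": [
    [0,0,0.0005,0,0,0],
    [0,0,0.001,0,0,0],
    [0,0,0.001,0,0,0]
  ]
}}

```text
clock: 4.88
tool_pos: [0.4846, -0.1301, 0.1581]
orientation: [-180.0, -0.0, -73.3]
force: [-1.0, 0.5, 4.5]
opening: 0.0004
gripper_force: 2.4
```

```bash
python3 g.py
```

```text
[ 0.48458344 -0.1301021   0.15811453] [-0.97587406  0.54057652  4.49371133] [ 0.2788761   0.57538393 -0.04462748] 4.875
```

Request:
{"fn": "carry_out", "kwargs": {
  "rows": [
    [0,0,0.0005,0,0,0],
    [0,0,0.0012,0,0,0],
    [0,0,0.0012,0,0,0]
  ]
}}

```text
clock: 5.25
tool_pos: [0.4846, -0.1301, 0.1568]
orientation: [-180.0, -0.0, -73.3]
force: [-1.8, 0.0, 5.0]
opening: 0.0005
gripper_force: 2.5
```

Request:
{"fn": "carry_out", "kwargs": {
  "rows": [
    [0,0,0,0,0,0]
  ]
}}

```text
clock: 5.38
tool_pos: [0.4846, -0.1301, 0.1569]
orientation: [-180.0, -0.0, -73.3]
force: [-0.9, 0.8, 4.8]
opening: 0.0002
gripper_force: 2.5
```

Request:
{"fn": "carry_out", "kwargs": {
  "rows": [
    [0,0,0.0007,0,0,0],
    [0,0,0.0013,0,0,0],
    [0,0,0.0013,0,0,0]
  ]
}}

```text
clock: 5.75
tool_pos: [0.4846, -0.1301, 0.1556]
orientation: [-180.0, -0.0, -73.3]
force: [-1.7, 0.7, 5.5]
opening: 0.0006
gripper_force: 2.7
```

Request:
{"fn": "carry_out", "kwargs": {
  "rows": [
    [0,0,0.0007,0,0,0],
    [0,0,0.0013,0,0,0],
    [0,0,0.0013,0,0,0]
  ]
}}

```text
clock: 6.12
tool_pos: [0.4846, -0.1301, 0.1543]
orientation: [-180.0, -0.0, -73.3]
force: [-1.5, -0.7, 6.1]
opening: 0.0005
gripper_force: 2.8
```

Request:
{"fn": "carry_out", "kwargs": {
  "rows": [
    [0,0,0.0007,0,0,0],
    [0,0,0.0013,0,0,0],
    [0,0,0.0013,0,0,0]
  ]
}}

```text
clock: 6.5
tool_pos: [0.4846, -0.1301, 0.1531]
orientation: [-180.0, -0.0, -73.3]
force: [-1.4, 0.5, 5.8]
opening: 0.0002
gripper_force: 3.0
```

Request:
{"fn": "carry_out", "kwargs": {
  "rows": [
    [0,0,0.0007,0,0,0],
    [0,0,0.0013,0,0,0],
    [0,0,0.0013,0,0,0]
  ]
}}

```text
clock: 6.88
tool_pos: [0.4847, -0.1301, 0.1518]
orientation: [-180.0, -0.0, -73.3]
force: [-2.2, 0.6, 6.4]
opening: 0.0
gripper_force: 3.1
```

Request:
{"fn": "carry_out", "kwargs": {
  "rows": [
    [0,0,0.0007,0,0,0],
    [0,0,0.0013,0,0,0],
    [0,0,0.0013,0,0,0]
  ]
}}

```text
clock: 7.25
tool_pos: [0.4846, -0.1301, 0.1506]
orientation: [-180.0, -0.0, -73.3]
force: [-0.7, 0.7, 6.5]
opening: 0.0002
gripper_force: 3.3
```

Request:
{"fn": "carry_out", "kwargs": {
  "rows": [
    [0,0,0.0007,0,0,0],
    [0,0,0.0013,0,0,0],
    [0,0,0.0013,0,0,0]
  ]
}}

```text
clock: 7.62
tool_pos: [0.4847, -0.1301, 0.1493]
orientation: [-180.0, -0.0, -73.3]
force: [-2.1, 1.0, 7.4]
opening: 0.0007
gripper_force: 3.4
```

Request:
{"fn": "carry_out", "kwargs": {
  "rows": [
    [0,0,0.0007,0,0,0],
    [0,0,0.0013,0,0,0],
    [0,0,0.0013,0,0,0]
  ]
}}

```text
clock: 8.0
tool_pos: [0.4847, -0.1301, 0.148]
orientation: [-180.0, -0.0, -73.3]
force: [-2.1, 1.0, 6.5]
opening: 0.0006
gripper_force: 3.6
```

Request:
{"fn": "carry_out", "kwargs": {
  "rows": [
    [0,0,0.0007,0,0,0],
    [0,0,0.0013,0,0,0],
    [0,0,0.0013,0,0,0]
  ]
}}

```text
clock: 8.38
tool_pos: [0.4847, -0.1301, 0.1467]
orientation: [-180.0, -0.0, -73.3]
force: [-2.7, 1.7, 7.4]
opening: 0.0006
gripper_force: 3.7
```

Request:
{"fn": "carry_out", "kwargs": {
  "rows": [
    [0,0,0.0007,0,0,0],
    [0,0,0.0014,0,0,0],
    [0,0,0.0014,0,0,0]
  ]
}}

```text
clock: 8.75
tool_pos: [0.4847, -0.1301, 0.1454]
orientation: [-180.0, -0.0, -73.3]
force: [-1.8, 1.5, 7.0]
opening: 0.0007
gripper_force: 3.9
```

Request:
{"fn": "carry_out", "kwargs": {
  "rows": [
    [0,0,0.0007,0,0,0],
    [0,0,0.0014,0,0,0],
    [0,0,0.0014,0,0,0]
  ]
}}

```text
clock: 9.12
tool_pos: [0.4847, -0.1301, 0.144]
orientation: [-180.0, -0.0, -73.3]
force: [-2.4, 0.8, 7.5]
opening: 0.0004
gripper_force: 4.0
```

Request:
{"fn": "carry_out", "kwargs": {
  "rows": [
    [0,0,0.0007,0,0,0],
    [0,0,0.0015,0,0,0],
    [0,0,0.0015,0,0,0]
  ]
}}

```text
clock: 9.5
tool_pos: [0.4847, -0.1301, 0.1426]
orientation: [-180.0, -0.0, -73.3]
force: [-3.2, 0.4, 9.3]
opening: 0.0003
gripper_force: 4.2
```

Request:
{"fn": "carry_out", "kwargs": {
  "rows": [
    [0,0,0.0007,0,0,0],
    [0,0,0.0007,0,0,0]
  ]
}}

```text
clock: 9.75
tool_pos: [0.4848, -0.1302, 0.1422]
orientation: [-180.0, -0.0, -73.3]
force: [-3.7, 1.8, 10.2]
opening: 0.0001
gripper_force: 5.4
```

Request:
{"fn": "carry_out", "kwargs": {
  "rows": [
    [0,0,0.0006,0,0,0],
    [0,0,0.0006,0,0,0]
  ]
}}

```text
clock: 10.0
tool_pos: [0.485, -0.1302, 0.1419]
orientation: [-179.9, -0.0, -73.2]
force: [-4.0, 1.5, 13.3]
opening: 0.0001
gripper_force: 6.8
```

Request:
{"fn": "carry_out", "kwargs": {
  "rows": [
    [0,0,0.0007,0,0,0],
    [0,0,0.0009,0,0,0],
    [0,0,0.0009,0,0,0],
    [0,0,0.0009,0,0,0],
    [0,0,0.0009,0,0,0],
    [0,0,0.0009,0,0,0],
    [0,0,0.0009,0,0,0],
    [0,0,0.0009,0,0,0]
  ]
}}

```text
clock: 11.0
tool_pos: [0.4854, -0.1303, 0.1416]
orientation: [-179.9, -0.1, -73.2]
force: [-4.7, 2.0, 16.6]
opening: 0.0005
gripper_force: 8.7
```

Stop felt at about 22 mm, firm at 17 N and held for 1 s. Now I let it rise fully.

Request:
{"fn": "carry_out", "kwargs": {
  "rows": [
    [0,0,-0.004,0,0,0],
    [0,0,-0.01,0,0,0],
    [0,0,-0.018,0,0,0],
    [0,0,-0.026,0,0,0],
    [0,0,-0.032,0,0,0],
    [0,0,-0.034,0,0,0],
    [0,0,-0.034,0,0,0],
    [0,0,-0.034,0,0,0]
  ]
}}

```text
clock: 12.0
tool_pos: [0.4843, -0.1301, 0.1736]
orientation: [180.0, 0.0, -73.3]
force: [-0.5, 0.0, -0.3]
opening: 0.0007
gripper_force: 0.0
```

```bash
python3 g.py
```

```text
[ 0.48431547 -0.13006134  0.17358647] [-0.49124445  0.03008209 -0.34967108] [ 0.07539732 -0.03798673  0.00111982] 12.0
```

Request:
{"fn": "carry_out", "kwargs": {
  "rows": [
    [0,0,0.004,0,0,0],
    [0,0,0.008,0,0,0],
    [0,0,0.011,0,0,0],
    [0,0,0.013,0,0,0],
    [0,0,0.0145,0,0,0],
    [0,0,0.015,0,0,0],
    [0,0,0.015,0,0,0]
  ]
}}

```text
clock: 12.88
tool_pos: [0.4845, -0.1301, 0.1591]
orientation: [-180.0, -0.0, -73.3]
force: [-2.1, 1.1, 5.1]
opening: 0.0008
gripper_force: 2.3
```

Request:
{"fn": "carry_out", "kwargs": {
  "rows": [
    [0,0,0.001,0,0,0],
    [0,0,0.002,0,0,0],
    [0,0,0.002,0,0,0]
  ]
}}

```text
clock: 13.25
tool_pos: [0.4846, -0.1301, 0.1569]
orientation: [180.0, -0.0, -73.3]
force: [-2.4, 1.0, 4.5]
opening: 0.0004
gripper_force: 2.5
```

Request:
{"fn": "carry_out", "kwargs": {
  "rows": [
    [0,0,0.001,0,0,0],
    [0,0,0.0018,0,0,0],
    [0,0,0.0018,0,0,0]
  ]
}}

```text
clock: 13.62
tool_pos: [0.4846, -0.1301, 0.1552]
orientation: [-180.0, -0.0, -73.3]
force: [-3.2, -0.0, 5.7]
opening: 0.0002
gripper_force: 2.7
```

Request:
{"fn": "carry_out", "kwargs": {
  "rows": [
    [0,0,0.001,0,0,0],
    [0,0,0.0018,0,0,0],
    [0,0,0.0018,0,0,0]
  ]
}}

```text
clock: 14.0
tool_pos: [0.4846, -0.1301, 0.1535]
orientation: [-180.0, -0.0, -73.3]
force: [-2.2, 1.4, 5.8]
opening: 0.0003
gripper_force: 2.9
```

Request:
{"fn": "carry_out", "kwargs": {
  "rows": [
    [0,0,0.001,0,0,0],
    [0,0,0.0018,0,0,0],
    [0,0,0.0018,0,0,0]
  ]
}}

```text
clock: 14.38
tool_pos: [0.4846, -0.1301, 0.1517]
orientation: [-180.0, -0.0, -73.3]
force: [-2.2, 1.4, 6.8]
opening: 0.0003
gripper_force: 3.1
```

Request:
{"fn": "carry_out", "kwargs": {
  "rows": [
    [0,0,0.001,0,0,0],
    [0,0,0.0018,0,0,0],
    [0,0,0.0018,0,0,0]
  ]
}}

```text
clock: 14.75
tool_pos: [0.4846, -0.1301, 0.1499]
orientation: [-180.0, -0.0, -73.3]
force: [-2.0, 0.9, 6.7]
opening: 0.0007
gripper_force: 3.3
```

Request:
{"fn": "carry_out", "kwargs": {
  "rows": [
    [0,0,0.001,0,0,0],
    [0,0,0.0018,0,0,0],
    [0,0,0.0018,0,0,0]
  ]
}}

```text
clock: 15.12
tool_pos: [0.4846, -0.1301, 0.1482]
orientation: [-180.0, -0.0, -73.3]
force: [-2.5, -0.1, 7.5]
opening: 0.0001
gripper_force: 3.5
```

Request:
{"fn": "carry_out", "kwargs": {
  "rows": [
    [0,0,0.001,0,0,0],
    [0,0,0.0018,0,0,0],
    [0,0,0.0018,0,0,0]
  ]
}}

```text
clock: 15.5
tool_pos: [0.4847, -0.1301, 0.1464]
orientation: [-180.0, -0.0, -73.3]
force: [-3.3, 0.2, 6.9]
opening: 0.0003
gripper_force: 3.7
```

Request:
{"fn": "carry_out", "kwargs": {
  "rows": [
    [0,0,0.001,0,0,0],
    [0,0,0.0018,0,0,0],
    [0,0,0.0018,0,0,0]
  ]
}}

```text
clock: 15.88
tool_pos: [0.4846, -0.1301, 0.1447]
orientation: [-180.0, -0.0, -73.3]
force: [-2.6, 0.6, 8.3]
opening: 0.0005
gripper_force: 3.9
```

Request:
{"fn": "carry_out", "kwargs": {
  "rows": [
    [0,0,0.001,0,0,0],
    [0,0,0.0018,0,0,0],
    [0,0,0.0018,0,0,0]
  ]
}}

```text
clock: 16.25
tool_pos: [0.4846, -0.1301, 0.1429]
orientation: [-180.0, -0.0, -73.3]
force: [-3.0, 0.9, 8.8]
opening: 0.0004
gripper_force: 4.2
```

Request:
{"fn": "carry_out", "kwargs": {
  "rows": [
    [0,0,0.0009,0,0,0],
    [0,0,0.0018,0,0,0],
    [0,0,0.0018,0,0,0]
  ]
}}

```text
clock: 16.62
tool_pos: [0.4851, -0.1302, 0.1419]
orientation: [-179.9, -0.0, -73.2]
force: [-4.5, 1.7, 14.4]
opening: 0.0003
gripper_force: 6.9
```

Request:
{"fn": "carry_out", "kwargs": {
  "rows": [
    [0,0,0.0005,0,0,0],
    [0,0,0.001,0,0,0],
    [0,0,0.001,0,0,0],
    [0,0,0.001,0,0,0],
    [0,0,0.001,0,0,0],
    [0,0,0.001,0,0,0],
    [0,0,0.001,0,0,0],
    [0,0,0.001,0,0,0]
  ]
}}

```text
clock: 17.62
tool_pos: [0.4856, -0.1303, 0.1416]
orientation: [-179.9, -0.1, -73.2]
force: [-5.1, 1.0, 18.5]
opening: 0.0007
gripper_force: 9.0
```

Request:
{"fn": "carry_out", "kwargs": {
  "rows": [
    [0,0,-0.005,0,0,0],
    [0,0,-0.02,0,0,0],
    [0,0,-0.045,0,0,0],
    [0.03,0,-0.06,0,0,0],
    [0.065,0,-0.06,0,0,0],
    [0.095,0,-0.06,0,0,0],
    [0.104,0,-0.06,0,0,0],
    [0.105,0,-0.06,0,0,0]
  ]
}}

```text
clock: 18.62
tool_pos: [0.5146, -0.2308, 0.1994]
orientation: [180.0, 0.0, -73.3]
force: [0.0, -0.2, -0.4]
opening: 0.0006
gripper_force: 0.0
```

Request:
{"fn": "carry_out", "kwargs": {
  "rows": [
    [0,0,0.01,0,0,0],
    [0,0,0.03,0,0,0],
    [0,0,0.05,0,0,0],
    [0,0,0.06,0,0,0],
    [0,0,0.065,0,0,0],
    [0,0,0.065,0,0,0]
  ]
}}

```text
clock: 19.38
tool_pos: [0.5149, -0.2305, 0.1348]
orientation: [180.0, -0.0, -73.2]
force: [-0.2, -0.7, 0.6]
opening: 0.0005
gripper_force: 0.0
```

```bash
python3 - <<'E'
from h import *
import cv2
L=[]
for nm,x,y in(("scene",200,145),("side",305,140)):
    im=viewer.snapshot(nm)[...,::-1]
    L.append(cv2.resize(im[y-40:y+40,x-40:x+40],(400,400),interpolation=2))
cv2.imwrite("pics/k2.png",np.hstack(L))
E
python3 g.py
```

```text
[ 0.51520659 -0.23064302  0.13537987] [-0.22345139  0.05033804  0.16306909] [ 0.05482273 -0.01286165 -0.01280849] 19.475
```

View pics/k2.png

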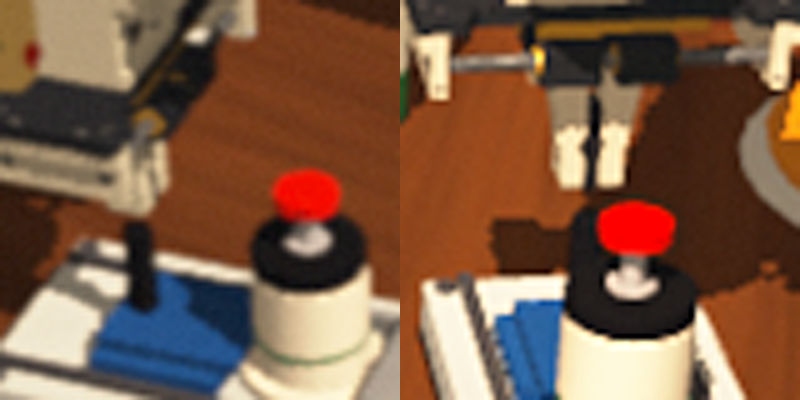

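The crop shows the tips centred over the black handle at (138,220), and the knob fully up. I open, descend and pinch.

Request:
{"fn": "carry_out", "kwargs": {
  "rows": [
    [0,0,0,0,0,0],
    [0,0,0,0,0,0],
    [0,0,0.005,0,0,0],
    [0,0,0.015,0,0,0],
    [0,0,0.03,0,0,0],
    [0,0,0.042,0,0,0],
    [0,0,0.048,0,0,0],
    [0,0,0.05,0,0,0]
  ],
  "grip": 0
}}

```text
clock: 20.48
tool_pos: [0.5146, -0.2306, 0.0841]
orientation: [179.9, 0.0, -73.3]
force: [0.8, 0.1, -0.2]
opening: 0.0441
gripper_force: 0.0
```

Request:
{"fn": "carry_out", "kwargs": {
  "rows": [
    [0,0,0,0,0,0],
    [0,0,0,0,0,0],
    [0,0,0,0,0,0],
    [0,0,0,0,0,0],
    [0,0,0,0,0,0],
    [0,0,0,0,0,0]
  ],
  "grip": -1
}}

```text
clock: 21.22
tool_pos: [0.5116, -0.2316, 0.085]
orientation: [179.7, 0.0, -73.3]
force: [-10.2, -4.5, 7.9]
opening: 0.0173
gripper_force: 30.0
```

Request:
{"fn": "carry_out", "kwargs": {
  "rows": [
    [0,0.003,0,0,0,0],
    [0.004,0.004,0,0,0,0],
    [0.01,0.004,0,0,0,0],
    [0.017,0.004,0,0,0,0],
    [0.024,0.004,0,0,0,0],
    [0.031,0.004,0,0,0,0],
    [0.038,0.004,0,0,0,0],
    [0.042,0.004,0,0,0,0]
  ]
}}

```text
clock: 22.22
tool_pos: [0.5234, -0.2716, 0.085]
orientation: [-180.0, 0.0, -73.3]
force: [0.2, 5.2, 3.9]
opening: 0.0171
gripper_force: 30.0
```

Request:
{"fn": "carry_out", "kwargs": {
  "rows": [
    [0.003,0,0,0,0,0],
    [0.006,0,0,0,0,0],
    [0.008,0,0,0,0,0],
    [0.008,0,0,0,0,0]
  ]
}}

```text
clock: 22.72
tool_pos: [0.5258, -0.2794, 0.0851]
orientation: [-180.0, -0.0, -73.3]
force: [0.1, 6.0, 4.3]
opening: 0.0171
gripper_force: 30.0
```

Request:
{"fn": "carry_out", "kwargs": {
  "rows": [
    [0.002,0,0,0,0,0],
    [0.004,0,0,0,0,0],
    [0.005,0,0,0,0,0],
    [0.005,0,0,0,0,0]
  ]
}}

```text
clock: 23.22
tool_pos: [0.5259, -0.28, 0.0849]
orientation: [-180.0, 0.3, -73.3]
force: [-4.2, 28.7, 15.4]
opening: 0.0175
gripper_force: 30.0
```

Request:
{"fn": "carry_out", "kwargs": {
  "rows": [
    [-0.003,0,0,0,0,0],
    [-0.004,0,0,0,0,0],
    [-0.004,0,0,0,0,0]
  ]
}}

```text
clock: 23.6
tool_pos: [0.5259, -0.2797, 0.085]
orientation: [-180.0, 0.0, -73.2]
force: [-1.2, 7.4, 5.6]
opening: 0.0172
gripper_force: 30.0
```

Request:
{"fn": "carry_out", "kwargs": {
  "rows": [
    [0,0,0,0,0,0],
    [0,0,0,0,0,0],
    [0,0,0,0,0,0],
    [0,0,-0.015,0,0,0],
    [0,0,-0.04,0,0,0],
    [0,0,-0.075,0,0,0],
    [0,0,-0.105,0,0,0],
    [0,0,-0.115,0,0,0]
  ],
  "grip": 1
}}

```text
clock: 24.6
tool_pos: [0.5267, -0.2811, 0.203]
orientation: [-179.8, -0.1, -73.3]
force: [0.1, -0.2, -0.5]
opening: 0.0866
gripper_force: 0.0
```

Run:
```python
from h import *
o=telemetry.get_obs();print(o["tool_pos"],o["orientation"],o["clock"],o["opening"],totool([.4817,-.1315,.200]))
```

```text
[ 0.52667692 -0.28109315  0.20300606] [-1.79787871e+02 -1.40935133e-01 -7.32592409e+01] 24.6 0.08663420530199654 [-1.56215229e-01 -8.67397986e-06  2.62185805e-03]
```

Request:
{"fn": "carry_out", "kwargs": {
  "rows": [
    [-0.02,0,0,0,0,0],
    [-0.06,0,0,0,0,0],
    [-0.105,0,0,0,0,0],
    [-0.14,0,0,0,0,0],
    [-0.155,0,0,0,0,0],
    [-0.155,0,0.005,0,0,0]
  ]
}}

```text
clock: 25.35
tool_pos: [0.4808, -0.1313, 0.1947]
orientation: [-180.0, -0.0, -73.2]
force: [0.0, -0.0, -0.5]
opening: 0.0875
gripper_force: 0.0
```

Request:
{"fn": "carry_out", "kwargs": {
  "rows": [
    [0,0,0.01,0,0,0],
    [0,0,0.025,0,0,0],
    [0,0,0.04,0,0,0],
    [0,0,0.048,0,0,0],
    [0,0,0.05,0,0,0],
    [0,0,0.05,0,0,0]
  ]
}}

```text
clock: 26.1
tool_pos: [0.4812, -0.1322, 0.1449]
orientation: [-180.0, -0.0, -73.3]
force: [0.6, -0.3, 0.2]
opening: 0.0876
gripper_force: 0.0
```

```bash
python3 - <<'E'
from h import *
import cv2
L=[]
for nm,x,y in(("scene",220,150),("side",310,150)):
    im=viewer.snapshot(nm)[...,::-1]
    L.append(cv2.resize(im[y-40:y+40,x-40:x+40],(400,400),interpolation=2))
cv2.imwrite("pics/k3.png",np.hstack(L))
E
python3 g.py
```

```text
[ 0.48135278 -0.13217221  0.14519982] [-0.4725447   0.4681634   0.22377854] [ 0.06778616 -0.02710775 -0.01628492] 26.2
```

View pics/k3.png

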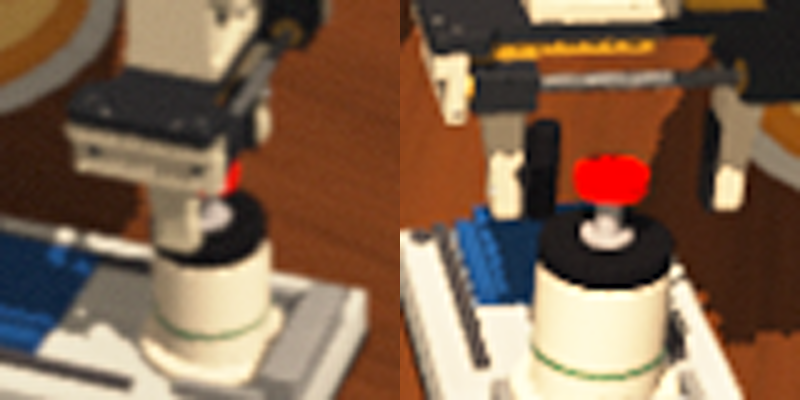

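Fingers straddle the canister and are centred in the side view. The scene view suggests they sit about 3 mm too far towards -y, so I correct that, descend and grip.

Request:
{"fn": "carry_out", "kwargs": {
  "rows": [
    [-0.003,0,0.005,0,0,0],
    [-0.003,0,0.015,0,0,0],
    [-0.003,0,0.027,0,0,0],
    [-0.003,0,0.036,0,0,0],
    [-0.003,0,0.041,0,0,0],
    [-0.003,0,0.043,0,0,0],
    [-0.003,0,0.043,0,0,0]
  ]
}}

```text
clock: 27.08
tool_pos: [0.4803, -0.1293, 0.1018]
orientation: [-180.0, -0.0, -73.3]
force: [0.5, 0.4, -0.5]
opening: 0.0876
gripper_force: 0.0
```

Request:
{"fn": "carry_out", "kwargs": {
  "rows": [
    [0,0,0,0,0,0],
    [0,0,0,0,0,0],
    [0,0,0,0,0,0],
    [0,0,0,0,0,0],
    [0,0,0,0,0,0],
    [0,0,0,0,0,0]
  ],
  "grip": -1
}}

```text
clock: 27.82
tool_pos: [0.4806, -0.1293, 0.102]
orientation: [-180.0, -0.0, -73.3]
force: [1.7, 0.8, 2.4]
opening: 0.0656
gripper_force: 30.0
```

Request:
{"fn": "carry_out", "kwargs": {
  "rows": [
    [0,0,-0.003,0,0,0],
    [0,0,-0.01,0,0,0],
    [0,0,-0.02,0,0,0],
    [0,0,-0.033,0,0,0],
    [0,0,-0.05,0,0,0],
    [0,0,-0.065,0,0,0],
    [0,0,-0.077,0,0,0],
    [0,0,-0.08,0,0,0]
  ]
}}

```text
clock: 28.82
tool_pos: [0.4805, -0.1293, 0.1828]
orientation: [-179.9, -0.0, -73.3]
force: [0.3, -0.2, -5.1]
opening: 0.0656
gripper_force: 30.0
```

Run:
```python
from h import *
import cv2
o=telemetry.get_obs();print(o["tool_pos"],o["orientation"],o["force"],o["clock"])
# cork mask centroid
for nm in("scene","side"):
    i=viewer.snapshot(nm)[...,::-1];h=cv2.cvtColor(i,cv2.COLOR_BGR2HSV)
    m=cv2.inRange(h,(8,100,130),(22,255,255));m=cv2.morphologyEx(m,cv2.MORPH_CLOSE,np.ones((3,3)))
    n,l,s,c=cv2.connectedComponentsWithStats(m);e=(289.7,214) if nm=="scene" else(305.5,255.7)
    for j in range(1,n):
        if np.hypot(*(c[j]-e))<15 and s[j][4]>300:
            b=(s[j][0]+s[j][2]/2,s[j][1]+s[j][3]/2);print(nm,s[j],c[j],ray(nm,c[j],.006),ray(nm,b,.006))
print(totool([.470,.090,.182]))
```

```text
[ 0.48054066 -0.12928102  0.18278917] [-1.79910935e+02 -1.67641028e-02 -7.32677857e+01] [ 0.33414464 -0.23266121 -5.06852687] 28.825
scene [ 256  191   61   41 1316] [288.96808511 213.39285714] [0.47179624 0.0870541  0.006     ] [0.46920101 0.07745336 0.006     ]
[-2.12884166e-01 -5.34101666e-02 -6.34588204e-05]
```

Request:
{"fn": "carry_out", "kwargs": {
  "rows": [
    [-0.015,-0.0035,0,0,0,0],
    [-0.045,-0.0105,0,0,0,0],
    [-0.085,-0.02,0,0,0,0],
    [-0.125,-0.029,0,0,0,0],
    [-0.165,-0.0385,0,0,0,0],
    [-0.195,-0.0455,0,0,0,0],
    [-0.21,-0.049,0,0,0,0],
    [-0.214,-0.05,0,0,0,0]
  ]
}}

```text
clock: 29.92
tool_pos: [0.466, 0.0908, 0.1814]
orientation: [180.0, -0.0, -73.2]
force: [0.1, -0.5, -3.7]
opening: 0.0657
gripper_force: 30.0
```

Request:
{"fn": "carry_out", "kwargs": {
  "rows": [
    [0,0,0.01,0,0,0],
    [0,0,0.03,0,0,0],
    [0,0,0.055,0,0,0],
    [0,0,0.075,0,0,0],
    [0,0,0.088,0,0,0],
    [0,0,0.095,0,0,0],
    [0,0,0.097,0,0,0],
    [0,0,0.097,0,0,0]
  ]
}}

```text
clock: 30.92
tool_pos: [0.4667, 0.0901, 0.0851]
orientation: [-180.0, 0.0, -73.3]
force: [-0.6, 0.5, -3.3]
opening: 0.0652
gripper_force: 30.0
```

```bash
python3 - <<'E'
from h import *
import cv2
L=[]
for nm,x,y in(("scene",290,205),("side",305,245)):
    im=viewer.snapshot(nm)[...,::-1]
    L.append(cv2.resize(im[y-40:y+40,x-40:x+40],(400,400),interpolation=2))
cv2.imwrite("pics/k4.png",np.hstack(L))
E
python3 g.py
```

```text
[0.46679957 0.09025576 0.08532391] [-0.01167825 -0.15440277 -4.19130809] [ 0.05965353 -0.00340883 -0.05987781] 31.025
```

View pics/k4.png

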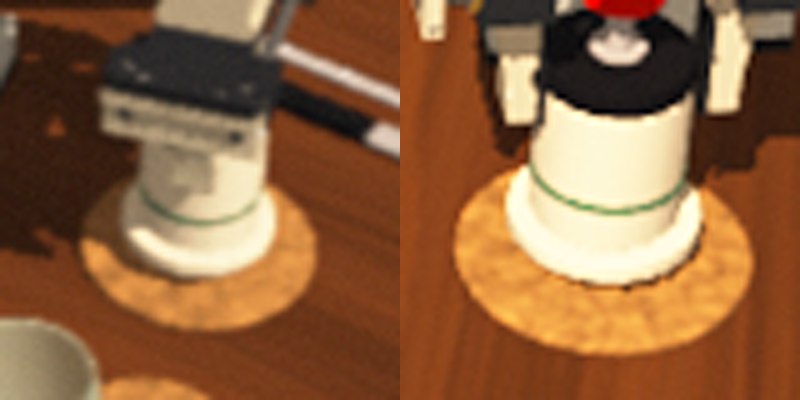

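Both views show the foot centred over the mat: foot 199 against mat 198.5 in the scene view, 604 against 603 in the side view. I lower gently.

Request:
{"fn": "carry_out", "kwargs": {
  "rows": [
    [0,0,0.003,0,0,0],
    [0,0,0.006,0,0,0],
    [0,0,0.009,0,0,0],
    [0,0,0.011,0,0,0],
    [0,0,0.012,0,0,0],
    [0,0,0.0125,0,0,0],
    [0,0,0.0125,0,0,0]
  ]
}}

```text
clock: 31.9
tool_pos: [0.4665, 0.09, 0.0723]
orientation: [-180.0, 0.0, -73.3]
force: [0.1, -0.0, -3.8]
opening: 0.0659
gripper_force: 30.0
```

Request:
{"fn": "carry_out", "kwargs": {
  "rows": [
    [0,0,0.0004,0,0,0],
    [0,0,0.0008,0,0,0],
    [0,0,0.0011,0,0,0],
    [0,0,0.0011,0,0,0]
  ]
}}

```text
clock: 32.4
tool_pos: [0.4666, 0.0901, 0.072]
orientation: [-180.0, -0.0, -73.3]
force: [-4.1, 0.1, 6.4]
opening: 0.0656
gripper_force: 30.0
```

Request:
{"fn": "carry_out", "kwargs": {
  "rows": [
    [0,0,-0.0006,0,0,0],
    [0,0,-0.0006,0,0,0]
  ]
}}

```text
clock: 32.65
tool_pos: [0.4666, 0.0901, 0.072]
orientation: [-180.0, 0.0, -73.3]
force: [-2.5, 0.6, 3.5]
opening: 0.0651
gripper_force: 30.0
```

Request:
{"fn": "carry_out", "kwargs": {
  "rows": [
    [0,0,0,0,0,0],
    [0,0,0,0,0,0],
    [0,0,0,0,0,0],
    [0,0,0,0,0,0],
    [0,0,-0.01,0,0,0],
    [0,0,-0.03,0,0,0],
    [0,0,-0.06,0,0,0],
    [0,0,-0.1,0,0,0]
  ],
  "grip": 1
}}

```text
clock: 33.65
tool_pos: [0.4659, 0.0897, 0.1729]
orientation: [179.9, -0.0, -73.3]
force: [0.2, 0.5, -1.0]
opening: 0.0875
gripper_force: 0.0
```

Request:
{"fn": "carry_out", "kwargs": {
  "rows": [
    [0,0,-0.03,0,0,0],
    [0,0,-0.05,0,0,0],
    [0,0,-0.06,0,0,0],
    [0,0,-0.06,0,0,0]
  ]
}}

```text
clock: 34.15
tool_pos: [0.4665, 0.0901, 0.2323]
orientation: [-179.9, 0.0, -73.3]
force: [0.1, -0.3, -0.8]
opening: 0.0874
gripper_force: 0.0
```

```bash
python3 - <<'E'
from h import *
import cv2
L=[]
for nm in("scene","side"):
    im=viewer.snapshot(nm)[...,::-1];L.append(im[90:340,130:420] if nm=="scene" else im[100:350,130:420])
cv2.imwrite("pics/k5.png",np.hstack(L))
E
python3 g.py
```

```text
[0.46595978 0.08983609 0.23101425] [-1.13942126  0.44575242  0.41777231] [ 0.07108326 -0.04595272  0.01207776] 34.25
```

View pics/k5.png

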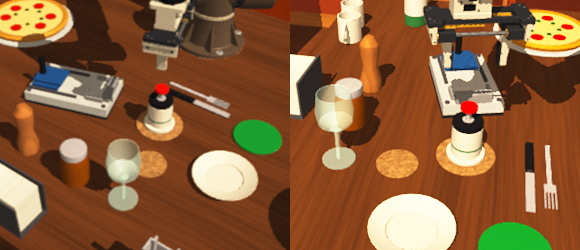

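The canister stands upright in the middle of the large cork mat, the jaw is back, the gripper is clear and the tableware is where it was. I hand in.

```bash
python3 -c "
from plant import workorder
print(workorder.close_job())"
```

```text
the job is handed in; nothing more can be done
None
```

I pressed the knob twice to its firm stop (17 N, then 18.5 N) and let it spring back after each, slid the blue jaw back to its stop, stood the canister upright on the middle of the large cork mat, and handed the job in at about 34 s; the hand-in gave no verdict.

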